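Tag out the sprung-lid bin and hold its lid just below balance

ROBOT

A 6-joint arm with a two-finger parallel gripper is mounted at the origin on a cart in front of the work surface, level with it; the furniture and walls round the work are solid. World frame = base frame: x ahead of the robot, y to its left, z up, the work surface at z = 0. Lengths are in mm, angles in degrees, forces in N, time in s.
With the tool pointing down it reaches from about 250 to 725 mm from the base axis. Payload 4 kg.
Tool frame: the origin (TCP) lies midway between the tips of the shut fingers; the grasp point (between the pads) lies 19 mm behind it; z points along the fingers, y is the line along which they close (so a half turn about z gives the same grasp; the last joint's range is limited). The gripper opens to 85 mm and grips with 20 to 120 N. Pads are 22 mm wide; open, the fingers measure 114 mm over their backs; the gripper's body (76 mm by 85 mm) begins 54 mm behind the grasp point. The pads swing forward as they close: fully open they stand 13 mm farther back than shut.
Start: joints at [68.526, 13.785, 0.286, 76.501, 0, 90], TCP at [183.041, 465.291, 231.306] pointing down, gripper open.
Joint ranges: [-155.79, 155.79], [-60.16, 107.12], [-62.33, 73.08], [-114, 123.19], [-81.49, 82.49], [-180, 180]. Speed limits (degrees/s): [159.86, 159.86, 180, 180, 180, 180].

INTERFACE

Orientations are given as a 3x3 rotation matrix whose columns are the frame's x, y, z axes.
In Python, from cell import bot, capture, camera_info gives the robot as it stands. The module is installed in compiled form; this text tells all that it offers.
- The arm moves only by the shell command python3 -m inch 'ROWS' [FORCE]. ROWS is a JSON list of rows, 1 to 10 of them, each an object with the fields rotvec (a list: a rotation vector rx, ry, rz in degrees), xyz (a list: dx, dy, dz in mm), aperture (the finger opening in mm); a field left out counts as zero (the opening has to be given); each row shifts and turns the commanded pose from where the row before left it, along the tool's axes as they then stand; what a row does not reach is not made up. A row lasts 1/12 s, in which the tool goes at most 41.7 mm and 7.16 degrees, less where a joint would pass 70% of its speed; a pose out of reach is approached as far as the arm can. The fingers move at their own pace and stop on an object; FORCE is the grip in N (left out, the last holds). Time passes only in rows, so rows that do not move let the fingers close. It prints the time, the measured TCP pose, the force, the opening and the grip force at its end. Input that does not fit is refused with a message, and nothing moves.
- bot.get_obs(): the state, without advancing time (a new reading comes with each control period).
- capture(name): name is "scene" or "top"; returns the picture (400x640x3 uint8, red, green, blue); there is no depth.
- camera_info(name): a dict with "mtx" (3x3 intrinsics, pixels), "xyz" and "rotation" of the camera in the world. Camera axes: x right, y up, looking along -z (the intrinsics and any distortion apply to the point x, -y, -z); pixel columns grow to the right and rows downward; lengths in mm; the calibration is good to about 2 mm. A picture is of the moment at which its call begins. camera_info takes no time and is no camera call.
- bot.finish_job(): hands the job in; it is judged then, once.
The state is a dict: "t": time; "joint_positions": joint angles; "dq": joint speeds; "tau": joint torques, N m; "tcp_pos": TCP position; "eef_rot": TCP orientation; "force": force on the tool from outside, world axes, zero at the start; "ft_torque": the same for the moment, N m; "grip_width": finger opening in mm; "grasp_force": force on a finger pad.
Only numpy, scipy, OpenCV 4.12 (cv2) and the standard library are available. Lean on these libraries where they do the work, as an engineer would, in place of code of your own. Each camera call takes 0.05 s, during which the arm holds its last target. There are 200 camera calls.

TASK

The spring of the blue parts bin's lid is to be adjusted: first take the red out-of-service tag from its wooden holder, hang it by its eye on the peg of the tag post and let go of it. Then lift the bin's lid by its black knob to a few degrees past its balance point (57 degrees open), without letting the spring throw it wide open (never beyond about 74 degrees) or letting it drop, and ease it back and hold it still just below balance, at about 51 degrees, so that a colleague can reach the spring; the program finishes while the gripper is still holding the lid there. Leave the oiler, dish, eraser and marker alone.

Things in the scene. Friction and masses are not known exactly. Their poses are not given: they have to be found in the camera images.
- tag: Red plate 56 wide x 8 thick x 100 mm high, loose, 0.1 kg, with a black grip block 26 wide x 12 thick x 30 mm high on top (heights 98 to 128 mm). Origin: centre of the underside; z up the tag, y its width, x through it; both faces alike. Starts upright in the holder's slot, origin 8 mm above the table: grip the block across its thickness (fingers close along x), lift straight up.
- tag_eye (a point): Centre of the tag's round eye, a 26 mm hole right through the thickness (axis = tag x), 78 mm above the tag's underside; 9 mm of plate above the hole, then the grip block.
- tag_holder: Wooden block 60 x 90 mm, 31 mm high, fixed, with a slot (10 mm wide, 23 mm deep) along its y axis across its middle. Origin: centre of the underside.
- tag_post: Fixed tag post: dark base plate 90 x 70 x 14 mm, aluminium upright 16 mm thick, 167 mm high, with a steel peg pointing along the post's -x axis (roughly toward the robot). Origin: foot of the upright, at table height; z up.
- peg_root (a point): Where the 9 mm thick peg leaves the upright, on the peg's axis, 156 mm above the table.
- peg_tip (a point): The free end of the peg (a red ball 13 mm thick), 64 mm out from peg_root along the post's -x axis and 8 mm higher. The eye goes over this end. A hung tag's eye centre is about 8 mm below the peg's axis.
- bin: Blue open bin 180 x 180 mm, 90 mm high, walls 4 mm, fixed, with a grey sprung lid. Origin: centre of the underside; its front, with the knob, faces its -x axis; z up.
- bin_hinge (a point): Middle of the lid's hinge axis, on the bin's far rim: 90 mm behind the bin's origin (bin +x) and 92 mm above the table; the axis runs along the bin's y.
- lid (a joint): Angle of the grey lid (190 x 188 mm), rad: 0 shut, grows as the front edge rises, stop at 1.5. A spring carries most of its weight; below the balance point at 1.0 rad (57 degrees) it falls shut if let go, above it the spring throws it open. Starts shut. Raising takes under 3 N at the knob; past balance it pulls open with under 2 N and must be held back.
- lid_knob (a point): Centre of the lid's black knob, a cylinder 24 mm thick, 28 mm long along the bin's y, in front of the lid on a 14 mm wide stem: 240 mm from the hinge axis and 12 mm above it in the lid's frame (shut: toward bin -x, 104 mm above the table). Pinched by its flat ends (fingers close along bin y) it turns between the fingers, so the tool can stay pointing down.
- oiler: Small pale oil bottle with a red cap and thin spout, standing, 41 mm across, 118 mm high, loose; leave alone. Origin: centre of the underside.
- dish: Small pale dish with washers, 65 mm across, 20 mm high, loose; leave alone. Origin: centre of the underside.
- eraser: Eraser in a blue sleeve, 19 x 46 x 12 mm, loose; leave alone. Origin: centre of the underside.
- marker: Black and white marker pen, 135 mm long, 17 mm thick, lying; leave alone. Origin: its middle, underside.
Mind the look-alikes: they are no part of the job. There is more than one size of the tag; the job needs the largest.

How it is judged:
By the outcome, as a careful person would: the job done as asked, in the order asked, and still so for the second after the job is handed in, while the arm keeps its last pose, push and grip.
It also fails if it takes over 64 s, if anything falls off the work surface, if the arm or the gripper's body presses on something with over 40 N, if the wrist force passes 120 N, or if a joint passes its speed limit or range.

## Working session

There is one attempt and no reset: what is moved stays moved. The work goes in short steps, Python scripts to look and compute and a shell command to move; the robot and the scene stay as the last step left them, time stands still between calls to the robot, and variables do not carry over. Pictures are saved under pics/ and viewed, at most 10 in all, crops included, and the job is handed in when it is done.

```bash
mkdir -p pics
python3 - <<'E'
from cell import bot,capture,camera_info
import cv2,numpy as np
for n in("scene","top"):
    im=capture(n);np.save(n+"0.npy",im);cv2.imwrite(f"pics/{n}0.png",im[...,::-1]);print(camera_info(n))
o=bot.get_obs();print(o["t"],o["tcp_pos"],o["eef_rot"],o["grip_width"],o["force"])
E
```

```text
{'mtx': array([[510.47134936,   0.        , 318.3904375 ],
       [  0.        , 510.47134936, 200.52642911],
       [  0.        ,   0.        ,   1.        ]]), 'xyz': array([-147.76473679, -426.65677476,  965.7851225 ]), 'rotation': array([[ 0.51515632,  0.61597991, -0.59597207],
       [-0.85689279,  0.35499656, -0.37378092],
       [-0.0186735 ,  0.70323978,  0.71070747]])}
{'mtx': array([[379.97000297,   0.        , 323.53167666],
       [  0.        , 379.97000297, 194.80728163],
       [  0.        ,   0.        ,   1.        ]]), 'xyz': array([356.8430847 ,  -1.71533357, 955.4996472 ]), 'rotation': array([[-0.04621502,  0.97844121, -0.20128827],
       [-0.99892034, -0.04431346,  0.0139452 ],
       [ 0.00472478,  0.20171542,  0.97943278]])}
0.1 [182.81673794 464.74590062 230.48626018] [[-9.30587521e-01  3.66068782e-01 -7.15612655e-04]
 [ 3.66069481e-01  9.30585742e-01 -1.81990406e-03]
 [-2.71129422e-07 -1.95554396e-03 -9.99998088e-01]] 85.27535949241766 [0.35703647 0.67420145 0.46872549]
```

View pics/scene0.png

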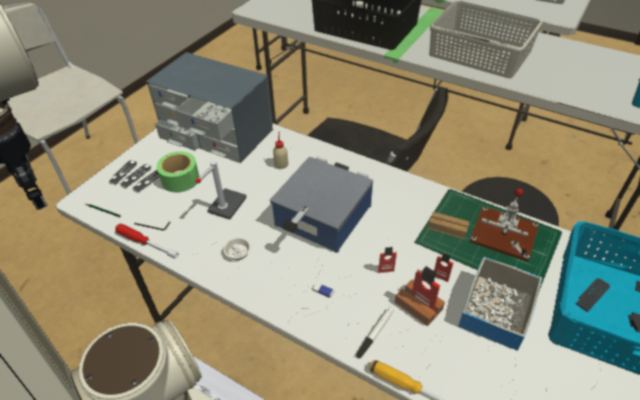

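View pics/top0.png

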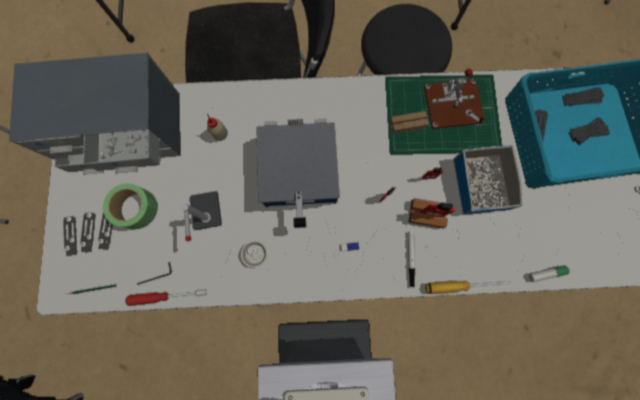

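The scene view shows three red tags: small ones at (387,260) and (443,267), and a large one at (427,288) in the wooden holder. The post is at (225,200) with its red ball at (198,181). The bin is at (322,200) with its knob at about (277,245), and the oiler at (281,153), dish at (236,250), eraser (323,291) and marker (375,330) are the things to leave alone. I choose the tag at (427,288) and will check it in one crop.

Run:
```python
import cv2,numpy as np
s=np.load("scene0.npy")[...,::-1];t=np.load("top0.npy")[...,::-1]
f=lambda im,x,y,w,h:cv2.resize(im[y:y+h,x:x+w],(400,300),interpolation=cv2.INTER_CUBIC)
cv2.imwrite("pics/c1.png",np.vstack([np.hstack([f(s,370,240,100,75),f(t,370,160,100,75)]),np.hstack([f(s,180,150,100,75),f(t,160,180,100,75)])]))
```

```text
(no output)
```

View pics/c1.png

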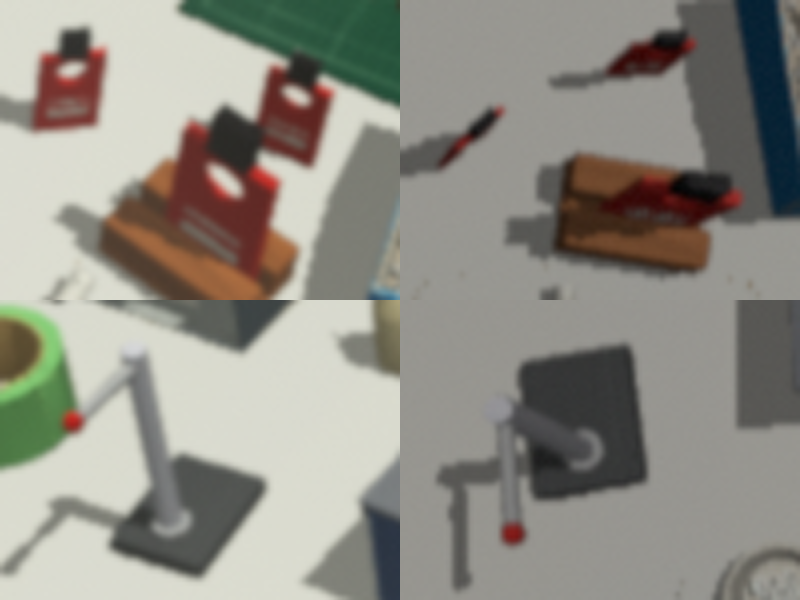

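The crop confirms the large tag: it sits in the wooden holder, with its block at scene (429,274) and top (446,206). The peg's red ball is at scene (198,181) and top (188,239).

```bash
cat > h.py <<'E'
import numpy as np,cv2
from cell import bot,capture,camera_info
C={n:camera_info(n) for n in("scene","top")}
def ray(n,p):
    c=C[n];d=np.linalg.inv(c["mtx"])@[p[0],p[1],1];return c["xyz"],c["rotation"]@(d*[1,-1,-1])
def plane(n,p,z):
    o,d=ray(n,p);return o+d*(z-o[2])/d[2]
def tri(ps,pt):
    o1,a=ray("scene",ps);o2,b=ray("top",pt);k=np.linalg.lstsq(np.c_[a,-b],o2-o1,rcond=None)[0]
    p,q=o1+a*k[0],o2+b*k[1];return ((p+q)/2).round(1),round(np.linalg.norm(p-q),1)
def proj(n,X):
    c=C[n];v=c["rotation"].T@(np.array(X)-c["xyz"])*[1,-1,-1];u=c["mtx"]@v;return (u[:2]/u[2]).round(1)
def blob(im,box,f):  # box x0,y0,x1,y1
    x0,y0,x1,y1=box;r=im[y0:y1,x0:x1].astype(np.uint8);h=cv2.cvtColor(r,cv2.COLOR_RGB2HSV).astype(int)
    m=f(h[...,0],h[...,1],h[...,2]).astype(np.uint8);k,l,s,c=cv2.connectedComponentsWithStats(m)
    i=1+np.argmax(s[1:,4]);ct=cv2.findContours((l==i).astype(np.uint8),0,1)[0][0]+[x0,y0]
    return c[i]+[x0,y0],s[i],ct
E
python3 - <<'E'
from h import *
s=np.load("scene0.npy");t=np.load("top0.npy")
red=lambda h,S,v:((h<8)|(h>172))&(S>150)&(v>90)
dark=lambda h,S,v:(v<65)
B=[blob(s,(185,170,210,192),red),blob(t,(178,228,198,250),red)]
print("ball",tri(B[0][0],B[1][0]),[b[1] for b in B])
print("uptop",tri((213,163),(185,207)),"foot",tri((223,205),(206.2,217)),plane("scene",(223,205),14),plane("top",(206.2,217),14))
K=[blob(s,(265,232,292,258),lambda h,S,v:v<55),blob(t,(290,214,310,230),lambda h,S,v:v<45)]
print("knob",tri(K[0][0],K[1][0]),[k[1] for k in K],[k[0] for k in K])
G=[blob(s,(418,262,442,285),lambda h,S,v:(v<75)&(S<110)),blob(t,(432,198,460,216),lambda h,S,v:(v<60)&(S<110))]
print("block",tri(G[0][0],G[1][0]),[g[1] for g in G],[g[0] for g in G])
print("baseplate")
b=blob(t,(180,185,228,235),lambda h,S,v:v<75)
for p in cv2.boxPoints(cv2.minAreaRect(b[2])):print(p,plane("top",p,14)[:2].round(1))
w=blob(t,(400,190,455,235),lambda h,S,v:(h>3)&(h<20)&(S>90)&(v>50))
for p in cv2.boxPoints(cv2.minAreaRect(w[2])):print("w",p,plane("top",p,31)[:2].round(1))
l=blob(t,(250,118,345,212),lambda h,S,v:(S<60)&(v>60)&(v<125))
for p in cv2.boxPoints(cv2.minAreaRect(l[2])):print("lid",p,plane("top",p,94)[:2].round(1),l[1])
for n,(x,y,z) in dict(a=(0,0,0)).items():pass
E
```

```text
ball (array([441.3, 271.7, 165.9]), np.float64(2.0)) [array([11,  8,  4,  4, 12], dtype=int32), array([ 8,  9,  4,  3, 12], dtype=int32)]
uptop (array([506.8, 279.8, 163.8]), np.float64(0.9)) foot (array([506.6, 277.3,  20.7]), np.float64(1.8)) [511.7356068  281.52441203  14.        ] [507.08851882 280.07024425  14.        ]Traceback (most recent call last):
  File "<stdin>", line 8, in <module>
  File "h.py", line 16, in blob
    i=1+np.argmax(s[1:,4]);ct=cv2.findContours((l==i).astype(np.uint8),0,1)[0][0]+[x0,y0]
        ~~~~~~~~~^^^^^^^^^
    return _wrapfunc(a, 'argmax', axis=axis, out=out, **kwds)
    return bound(*args, **kwds)
ValueError: attempt to get argmax of an empty sequence
```

Run:
```python
from h import *
s=np.load("scene0.npy");t=np.load("top0.npy")
kt=blob(t,(290,214,310,230),lambda h,S,v:v<60);print("knob top",kt[0],kt[1],plane("top",kt[0],108))
print("expected scene px",proj("scene",plane("top",kt[0],108)))
def T(a,b,c,n):
    try:
        r=blob(a,b,c);return r
    except Exception as e: print(n,e)
G=[T(s,(418,262,442,285),lambda h,S,v:(v<75)&(S<130),"gs"),T(t,(432,198,460,216),lambda h,S,v:(v<70)&(S<130),"gt")]
if all(g is not None for g in G):
    print("block",tri(G[0][0],G[1][0]),[g[1] for g in G],[g[0] for g in G])
    for p in cv2.boxPoints(cv2.minAreaRect(G[1][2])):print(" blk",p,plane("top",p,136)[:2].round(1))
b=T(t,(180,185,228,235),lambda h,S,v:v<75,"b")
for p in cv2.boxPoints(cv2.minAreaRect(b[2])):print(p,plane("top",p,14)[:2].round(1))
w=T(t,(400,190,455,235),lambda h,S,v:(h>3)&(h<20)&(S>90)&(v>50),"w")
for p in cv2.boxPoints(cv2.minAreaRect(w[2])):print("w",p,plane("top",p,31)[:2].round(1))
l=T(t,(250,118,345,212),lambda h,S,v:(S<60)&(v>60)&(v<125),"l")
for p in cv2.boxPoints(cv2.minAreaRect(l[2])):print("lid",p,plane("top",p,96)[:2].round(1),l[1])
f=lambda im,x,y,w,h:cv2.resize(im[y:y+h,x:x+w,::-1],(400,300),interpolation=cv2.INTER_CUBIC)
cv2.imwrite("pics/c2.png",np.hstack([f(s,260,185,80,60),f(t,260,180,80,60)]))
```

```text
knob top [299.33980583 222.08737864] [  4   4  12   9 103] [471.05433624  43.3231639  108.        ]
expected scene px [288.4 224.9]
block (array([ 491.4, -284.7,  120.3]), np.float64(1.1)) [array([  4,   6,  14,  15, 143], dtype=int32), array([ 7,  5, 14,  7, 74], dtype=int32)] [array([428.32167832, 274.83916084]), array([445.66216216, 205.48648649])]
 blk [439. 203.] [ 495.4 -265.8]
 blk [452. 203.] [ 494.2 -294.3]
 blk [452. 209.] [ 480.9 -292.8]
 blk [439. 209.] [ 482.2 -264.4]
[186.37839 196.27026] [562.2 330.8]
[216.7027  191.21622] [571.8 254.6]
[222.2973  224.78378] [485.7 239.8]
[191.97299 229.83783] [476.5 314.7]
w [407.89188 221.64864] [ 470.4 -218.3]
w [411.8378  197.97295] [ 528.9 -233.5]
w [449.29727 204.2162 ] [ 509.  -324.8]
w [445.35135 227.89189] [ 450.9 -308.5]
lid [250. 119.] [727.5 154.2] [   0    1   90   93 7226]
lid [339. 119.] [718.  -59.8] [   0    1   90   93 7226]
lid [339. 211.] [494.1 -47.6] [   0    1   90   93 7226]
lid [250. 211.] [503.3 155.8] [   0    1   90   93 7226]
```

View pics/c2.png

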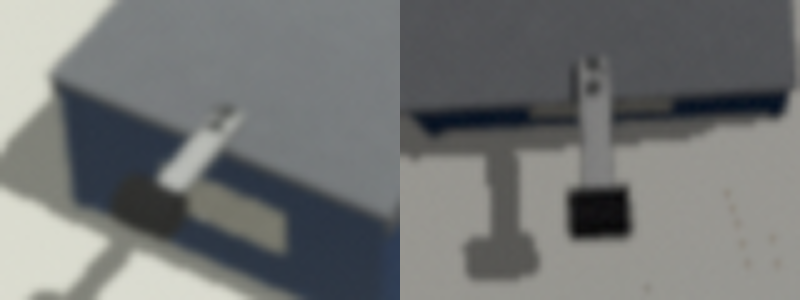

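Knob shown at scene (290,226) and top (299.5,222), on a stem in front of the closed lid.

```bash
python3 - <<'E'
from h import *
s=np.load("scene0.npy");t=np.load("top0.npy")
print("plate top corners",plane("scene",(417.5,270.5),108),plane("scene",(439.5,285),108),plane("top",(455.5,207.5),108), tri((439.5,285),(455.5,207.5)))
# block top face corners from scene crop, z=136
for p in [(222,105),(263,125),(250,170),(210,148)]:print("blk",plane("scene",(370+p[0]/4,240+p[1]/4),136)[:2].round(1))
print("knob",tri((290,226.4),(299.6,222.2)))
for p in [(411.8378,197.97),(449.3,204.2)]:pass
# lid: front-edge, left/right edges, via segments in crops
print("lid frontL",plane("scene",(270.4,200.2),92),"frontR?",plane("scene",(338.5,228.8),92))
print("lid top",[plane("top",p,96)[:2].round(1) for p in[(257,124.5),(336.5,122.5),(338.5,198),(260,204)]])
print("stem",plane("top",(299,192),100),plane("top",(299.6,222),104))
E
python3 - <<'E'
import numpy as np,cv2
t=np.load("top0.npy");s=np.load("scene0.npy")
f=lambda im,x,y,w,h,W,H:cv2.resize(im[y:y+h,x:x+w,::-1],(W,H),interpolation=cv2.INTER_CUBIC)
cv2.imwrite("pics/c3.png",np.hstack([f(t,400,190,60,50,420,350),f(s,410,260,50,50,350,350)]))
E
```

```text
plate top corners [ 499.28466576 -258.69198221  108.        ] [ 487.96777012 -311.38874291  108.        ] [ 488.16309206 -311.09486506  108.        ] (array([ 488.3, -311.3,  107.5]), np.float64(0.1))
blk [ 496.1 -273.8]
blk [ 494.7 -296.3]
blk [ 465.9 -301.1]
blk [ 468.4 -279.1]
knob (array([472.5,  41.9, 102.1]), np.float64(2.9))
lid frontL [527.99534276 133.95279127  92.        ] frontR? [530.11016084 -53.61564083  92.        ]
lid top [array([712.7, 137.5]), array([709.4, -53.3]), array([524.4, -48.1]), array([518.6, 132.8])]
stem [541.80541808  42.20305488 100.        ] [471.76472404  42.94339117 104.        ]
```

View pics/c3.png

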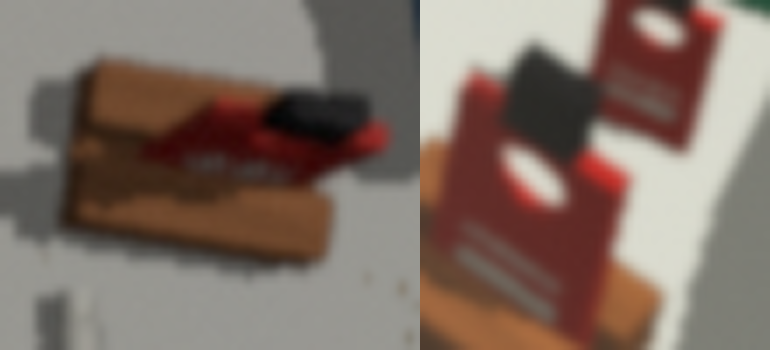

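Large tag top edge runs from about (417,270) to (440,285) in the scene view, which puts the tag at about (493,-285) with yaw -12°. I'll turn the tool first, then travel.

```bash
cat > go.py <<'E'
import sys
from h import *
# go.py x y z [yaw of tool y]: remaining move in tool axes
o=bot.get_obs();R=o["eef_rot"];a=list(map(float,sys.argv[1:]))
print("t %.2f"%o["t"],"tcp",o["tcp_pos"].round(1),"z",R[:,2].round(3),"yaw_y %.1f"%np.degrees(np.arctan2(R[1,1],R[0,1])),"F",o["force"].round(1),"w %.1f g %.1f"%(o["grip_width"],o["grasp_force"]),"q",o["joint_positions"].round(0))
if len(a)>=3:
    if len(a)>3:
        y=np.radians(a[3]);ty=np.array([np.cos(y),np.sin(y),0]);D=np.c_[np.cross(ty,[0,0,-1]),ty,[0,0,-1]]
        print("turn",cv2.Rodrigues(R.T@D)[0].ravel().__mul__(57.2958).round(1)," dtool after turn",(D.T@(np.array(a[:3])-o["tcp_pos"])).round(1))
    print("dtool now",(R.T@(np.array(a[:3])-o["tcp_pos"])).round(1))
E
python3 -m inch '[{"rotvec":[0, 0, 7], "aperture":85}, {"rotvec":[0, 0, 7], "aperture":85}, {"rotvec":[0, 0, 7], "aperture":85}, {"rotvec":[0, 0, 7], "aperture":85}, {"rotvec":[0, 0, 7], "aperture":85}, {"rotvec":[0, 0, 7], "aperture":85}, {"rotvec":[0, 0, 7], "aperture":85}, {"rotvec":[0, 0, 7], "aperture":85}, {"rotvec":[0, 0, 7], "aperture":85}, {"rotvec":[0, 0, 7], "aperture":85}]' 40
python3 go.py 493 -285 230 -12.1
```

```text
t: 0.93
tcp_pos: [182.9, 464.9, 230.7]
eef_rot: [[0.032, 0.999, -0.0], [0.999, -0.032, -0.001], [-0.001, -0.0, -1.0]]
force: [-0.5, -0.3, -0.1]
grip_width: 84.8
grasp_force: 0.0
t 0.93 tcp [182.9 464.9 230.7] z [-0.    -0.001 -1.   ] yaw_y -1.8 F [-0.5 -0.3 -0.1] w 84.8 g 0.0 q [ 69.  14.   0.  77.  -0. 160.]
turn [-0.   0.1 10.3]  dtool after turn [-668.3  460.4    0.7]
dtool now [-739.7  333.7    1.5]
```

```bash
python3 -m inch '[{"rotvec":[0, 0, 5.2], "aperture":85}, {"rotvec":[0, 0, 5.1], "aperture":85}, {"xyz":[-32, 22, 0], "aperture":85}, {"xyz":[-32, 22, 0], "aperture":85}, {"xyz":[-32, 22, 0], "aperture":85}, {"xyz":[-32, 22, 0], "aperture":85}, {"xyz":[-32, 22, 0], "aperture":85}, {"xyz":[-32, 22, 0], "aperture":85}, {"xyz":[-32, 22, 0], "aperture":85}, {"xyz":[-32, 22, 0], "aperture":85}]' >/dev/null
python3 -m inch '[{"xyz":[-32, 22, 0], "aperture":85}, {"xyz":[-32, 22, 0], "aperture":85}, {"xyz":[-32, 22, 0], "aperture":85}, {"xyz":[-32, 22, 0], "aperture":85}, {"xyz":[-32, 22, 0], "aperture":85}, {"xyz":[-32, 22, 0], "aperture":85}, {"xyz":[-32, 22, 0], "aperture":85}, {"xyz":[-32, 22, 0], "aperture":85}, {"xyz":[-32, 22, 0], "aperture":85}, {"xyz":[-32, 22, 0], "aperture":85}]' >/dev/null
python3 go.py 493 -285 230 -12.1
```

```text
t 2.60 tcp [ 453.2 -181.4  230.9] z [-0.001  0.    -1.   ] yaw_y -11.8 F [0.8 0.7 0.5] w 85.1 g 0.0 q [-22.  12.  -1.  76.   0.  80.]
turn [-0.  -0.   0.3]  dtool after turn [-93.   60.7   0.9]
dtool now [-93.3  60.2   0.8]
```

```bash
python3 -m inch '[{"xyz":[-25, 17, 0], "aperture":85}, {"xyz":[-25, 17, 0], "aperture":85}, {"xyz":[-20, 10, 0], "aperture":85}, {"aperture":85}, {"aperture":85}]' >/dev/null
python3 go.py 493 -285 230 -12.1
```

```text
t 3.02 tcp [ 481.6 -257.7  230.2] z [-0.002  0.001 -1.   ] yaw_y -11.9 F [ 0.4  0.3 -0.5] w 84.4 g 0.0 q [-28.  19.   7.  78.   0.  74.]
turn [-0.1 -0.   0.2]  dtool after turn [-24.3  16.9   0.2]
dtool now [-24.4  16.8   0.1]
```

```bash
python3 -m inch '[{"xyz":[-24.4, 16.8, 0], "aperture":85}, {"xyz":[0, 0, 35], "aperture":85}, {"xyz":[0, 0, 25], "aperture":85}, {"aperture":85}, {"aperture":85}]' >/dev/null
python3 go.py 493 -285 103 -12.1
python3 - <<'E'
from h import *
s=capture("scene");t=capture("top")
f=lambda im,x,y,w,h:cv2.resize(im[y:y+h,x:x+w,::-1],(400,400),interpolation=cv2.INTER_CUBIC)
cv2.imwrite("pics/d1.png",np.hstack([f(s,380,220,100,100),f(t,390,140,100,100)]))
E
```

```text
t 3.43 tcp [ 492.  -282.4  170.1] z [-0.004  0.003 -1.   ] yaw_y -11.7 F [-1.1  0.6 -0.2] w 85.3 g 0.0 q [-30.  23.   5.  72.   0.  72.]
turn [-0.3 -0.1  0.4]  dtool after turn [-2.3  1.6 67.1]
dtool now [-2.4  1.9 67.1]
```

View pics/d1.png

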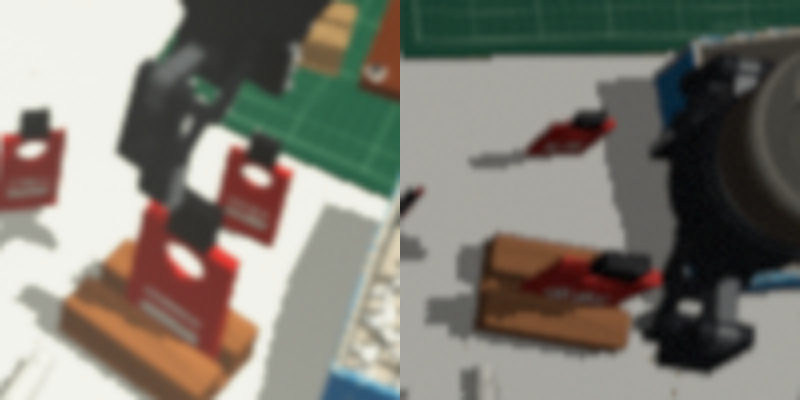

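The open fingers are straddling the block, at (205,220) in the left crop. I'll descend and grip.

```bash
python3 -m inch '[{"xyz":[-2, 1.6, 30], "aperture":85}, {"xyz":[0, 0, 25], "aperture":85}, {"xyz":[0, 0, 12], "aperture":85}, {"aperture":85}, {"aperture":0}, {"aperture":0}, {"aperture":0}, {"aperture":0}, {"aperture":0}, {"aperture":0}]' 40
python3 go.py 493 -285 103 -12.1
```

```text
t: 4.37
tcp_pos: [494.8, -286.7, 105.1]
eef_rot: [[0.204, 0.979, 0.001], [0.979, -0.204, -0.001], [-0.001, 0.001, -1.0]]
force: [-5.6, 1.3, 15.4]
grip_width: 12.4
grasp_force: 32.2
t 4.37 tcp [ 494.8 -286.7  105.1] z [ 0.001 -0.001 -1.   ] yaw_y -11.8 F [-5.6  1.3 15.4] w 12.4 g 32.2 q [-30.  26.  -1.  63.  -0.  72.]
turn [0.  0.  0.3]  dtool after turn [ 1.3 -2.1  2.1]
dtool now [ 1.3 -2.1  2.1]
```

```bash
python3 -m inch '[{"xyz":[0, 0, -10], "aperture":0}, {"xyz":[0, 0, -20], "aperture":0}, {"xyz":[0, 0, -30], "aperture":0}, {"xyz":[0, 0, -30], "aperture":0}, {"xyz":[0, 0, -30], "aperture":0}, {"aperture":0}, {"aperture":0}, {"aperture":0}]' 60
python3 go.py 390 266 230 7
python3 - <<'E'
from h import *
s=capture("scene");t=capture("top");np.save("s1.npy",s);np.save("t1.npy",t)
f=lambda im,x,y,w,h:cv2.resize(im[y:y+h,x:x+w,::-1],(400,400),interpolation=cv2.INTER_CUBIC)
cv2.imwrite("pics/d2.png",np.hstack([f(s,380,200,100,100),f(t,390,140,100,100)]))
o=bot.get_obs();print(proj("scene",o["tcp_pos"]),proj("top",o["tcp_pos"]))
E
```

```text
t: 5.03
tcp_pos: [494.4, -286.4, 224.2]
eef_rot: [[0.204, 0.979, -0.0], [0.979, -0.204, 0.0], [0.0, -0.0, -1.0]]
force: [0.8, 0.4, -2.1]
grip_width: 10.9
grasp_force: 58.4
t 5.03 tcp [ 494.4 -286.4  224.2] z [-0.  0. -1.] yaw_y -11.8 F [ 0.8  0.4 -2.1] w 10.9 g 58.4 q [-30.  22.  11.  79.   0.  72.]
turn [ -0.   -0.  -18.8]  dtool after turn [561.  -36.3  -5.8]
dtool now [ 519.4 -215.    -5.7]
[437.  241.6] [462.6 195.5]
```

View pics/d2.png

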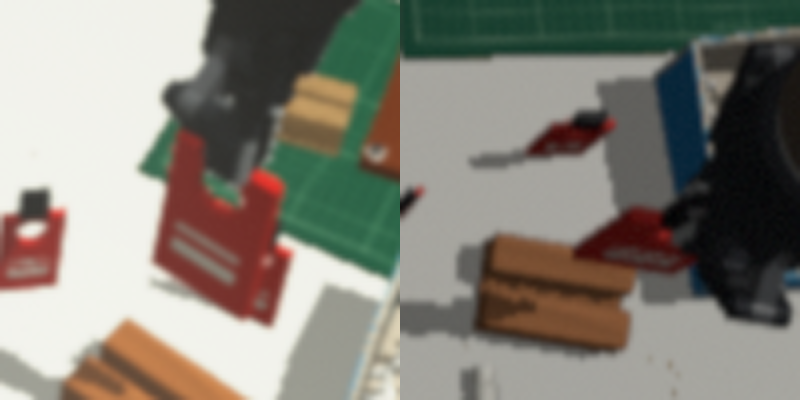

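The tag is held upright; its bottom corners are at scene (418,265) and (442,280). I'll measure the eye relative to the TCP.

Run:
```python
from h import *
bl=tri((418.25,265.5),(433.75,204.5));br=tri((442,280),(462.5,207.5));print(bl,br)
o=bot.get_obs();R=o["eef_rot"];p=o["tcp_pos"]
# intersect scene rays with the tag's front plane (normal tool y, 4 mm on robot side)
n=R[:,1]; q=p-4*n*np.sign(n[0])
def onp(px,cam="scene"):
    c,d=ray(cam,px);X=c+d*((q-c)@n)/(d@n);return (R.T@(X-p)).round(1)
for k,px in dict(tl=(425.75,232.5),tr=(451.25,246.25),bl=(418.25,265.5),br=(442,280)).items():print(k,onp(px))
s=np.load("s1.npy");
r=blob(s,(412,225,455,284),lambda h,S,v:((h<8)|(h>170))&(S>110)&(v>60));print(r[1]);
bx=cv2.boxPoints(cv2.minAreaRect(r[2]));print([onp(x) for x in bx])
print("top",onp((433.75,204.5),"top"),onp((462.5,207.5),"top"))
```

```text
(array([ 495.1, -257.8,  128.1]), np.float64(3.5)) (array([ 482.5, -315.6,  135.2]), np.float64(2.2))
tl [ 24.4  -4.  -10.7]
tr [-30.8  -4.  -14.8]
bl [26.2 -4.  92.5]
br [-30.1  -4.   90. ]
[  7   8  34  48 796]
[array([ 34.4,  -4. , 117.3]), array([ 27. ,  -4. , -10.1]), array([-41.,  -4., -36.]), array([-40.2,  -4. ,  81.7])]
top [ 27.1  -4.  101.4] [-31.8  -4.   86.5]
```

```bash
python3 -m inch '[{"rotvec":[0, 0, -6.6], "xyz":[0, 0, -2], "aperture":0}, {"rotvec":[0, 0, -6.6], "xyz":[0, 0, -2], "aperture":0}, {"rotvec":[0, 0, -6.6], "xyz":[0, 0, -2], "aperture":0}, {"xyz":[15, -1, 0], "aperture":0}, {"xyz":[30, -1.5, 0], "aperture":0}, {"xyz":[30, -1.5, 0], "aperture":0}, {"xyz":[30, -1.5, 0], "aperture":0}, {"xyz":[30, -1.5, 0], "aperture":0}, {"xyz":[30, -1.5, 0], "aperture":0}, {"xyz":[30, -1.5, 0], "aperture":0}]' >/dev/null
python3 -m inch '[{"xyz":[30, -1.5, 0], "aperture":0}, {"xyz":[30, -1.5, 0], "aperture":0}, {"xyz":[30, -1.5, 0], "aperture":0}, {"xyz":[30, -1.5, 0], "aperture":0}, {"xyz":[30, -1.5, 0], "aperture":0}, {"xyz":[30, -1.5, 0], "aperture":0}, {"xyz":[30, -1.5, 0], "aperture":0}, {"xyz":[20, -1.5, 0], "aperture":0}, {"aperture":0}, {"aperture":0}]' >/dev/null
python3 go.py 397 265 190 8
```

```text
t 6.80 tcp [412.4 131.8 229.1] z [-0.002 -0.001 -1.   ] yaw_y 8.2 F [-0.3 -0.3 -2.1] w 11.1 g 58.4 q [ 18.   6.  -9.  75.  -0. 100.]
turn [-0.1  0.   0.2]  dtool after turn [134.    3.2  39.1]
dtool now [134.    3.8  39. ]
```

```bash
python3 -m inch '[{"xyz":[20, 0, 0], "aperture":0}, {"xyz":[30, 1, 0], "aperture":0}, {"xyz":[30, 1, 0], "aperture":0}, {"xyz":[30, 1, 0], "aperture":0}, {"xyz":[24, 0, 0], "aperture":0}, {"xyz":[0, 0, 20], "aperture":0}, {"xyz":[0, 0, 25], "aperture":0}, {"aperture":0}, {"aperture":0}, {"aperture":0}]' >/dev/null
python3 go.py 397 265 183 8
python3 - <<'E'
from h import *
s=capture("scene");t=capture("top");np.save("s2.npy",s);np.save("t2.npy",t)
f=lambda im,x,y,w,h:cv2.resize(im[y:y+h,x:x+w,::-1],(400,400),interpolation=cv2.INTER_CUBIC)
cv2.imwrite("pics/d3.png",np.hstack([f(s,150,140,80,80),f(t,150,190,80,80)]))
E
```

```text
t 7.63 tcp [398.3 263.7 185.8] z [-0. -0. -1.] yaw_y 7.9 F [-0.3 -1.  -1.1] w 11.0 g 59.0 q [ 34.  13.  -8.  69.  -0. 116.]
turn [-0.   0.  -0.1]  dtool after turn [ 1.5 -1.1  2.8]
dtool now [ 1.5 -1.1  2.8]
```

View pics/d3.png

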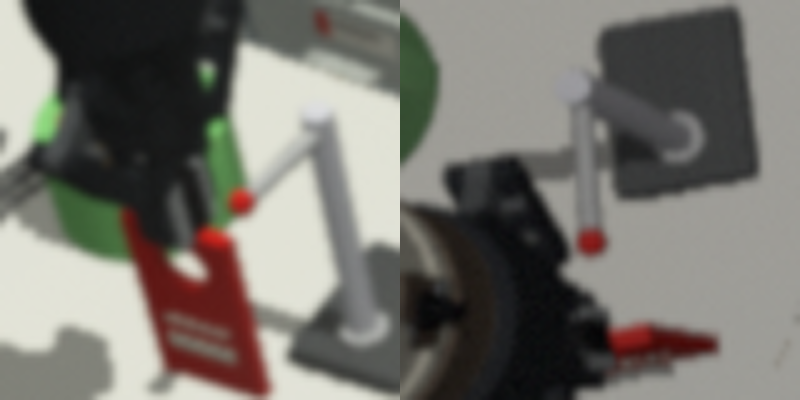

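The tag faces the peg: plate corners are at crop (125,210), (232,238), (168,373) and (268,393), and the ball at (241,201).

Run:
```python
from h import *
o=bot.get_obs();R=o["eef_rot"];p=o["tcp_pos"]
n=R[:,1];q=p-4*n
P=lambda x,y:(150+x/5,140+y/5)
def onp(px):
    c,d=ray("scene",px);X=c+d*((q-c)@n)/(d@n);return R.T@(X-p)
K=[onp(P(*k)) for k in[(125,210),(232,238),(168,373),(268,393)]]
print(np.round(K,1));print("centre",np.mean(K,0).round(1),"holebottom",onp(P(193,284)).round(1))
s=np.load("s2.npy");t=np.load("t2.npy")
red=lambda h,S,v:((h<8)|(h>172))&(S>130)&(v>80)
a=blob(s,(193,174,204,186),red);b=blob(t,(184,232,193,243),red);B,e=tri(a[0],b[0]);print(a[:2],b[:2],"ball",B,e,"tool",(R.T@(B-p)).round(1))
U=tri(P(318,113),(150+575/5,190+88/5));print("uptop",U,(R.T@(U[0]-p)).round(1))
# ball as seen by scene only, at the depth given by tip->plane
```

```text
[[ 24.2  -4.   -4.8]
 [-32.5  -4.   -8. ]
 [ 28.   -4.  103.3]
 [-29.7  -4.   93.8]]
centre [-2.5 -4.  46.1] holebottom [-3.  -4.  31.7]
(array([197.71428571, 180.        ]), array([ 3,  4,  4,  5, 14], dtype=int32)) (array([187.72222222, 237.88888889]), array([ 2,  4,  5,  5, 18], dtype=int32)) ball [441.5 271.9 164.6] 1.4 tool [ 1.6 43.2 22.2]
uptop (array([434.2, 124.6, 303.6]), np.float64(101.3)) [-143.1   15.9 -117. ]
```

Eye at tool (-2.5, 0, 18.5) and ball at (1.6, 43, 22). I'll align, then thread it slowly.

```bash
python3 -m inch '[{"xyz":[4, 0, 3.5], "aperture":0}, {"xyz":[0, 10, 0], "aperture":0}, {"xyz":[0, 10, 0], "aperture":0}, {"xyz":[0, 10, 0], "aperture":0}, {"xyz":[0, 5, 0], "aperture":0}, {"aperture":0}, {"aperture":0}]' >/dev/null
python3 go.py 441.5 271.9 183
python3 - <<'E'
from h import *
s=capture("scene");t=capture("top");np.save("s3.npy",s)
f=lambda im,x,y,w,h:cv2.resize(im[y:y+h,x:x+w,::-1],(400,400),interpolation=cv2.INTER_CUBIC)
cv2.imwrite("pics/d4.png",np.hstack([f(s,160,140,60,60),f(t,150,190,80,80)]))
E
```

```text
t 8.32 tcp [432.2 273.1 181.5] z [-0.001 -0.    -1.   ] yaw_y 8.0 F [-0.2 -1.  -1.7] w 11.4 g 58.9 q [ 32.  17.  -3.  70.   0. 114.]
dtool now [-2.5  9.1 -1.5]
```

View pics/d4.png

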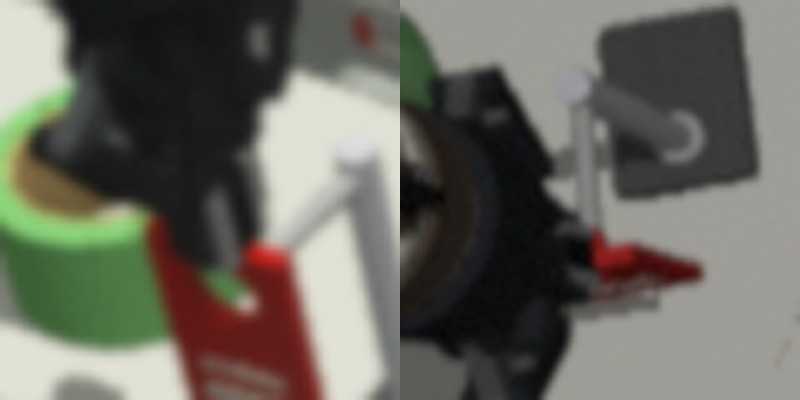

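The ball sits just behind the eye, and by the numbers it is aligned within 2 mm. I'll push on while watching the force.

```bash
python3 -m inch '[{"xyz":[0, 5, -1.5], "aperture":0}, {"xyz":[0, 5, 0], "aperture":0}, {"xyz":[0, 5, 0], "aperture":0}, {"aperture":0}]' >/dev/null
python3 go.py
python3 -m inch '[{"xyz":[0, 5, 0], "aperture":0}, {"xyz":[0, 5, 1], "aperture":0}, {"xyz":[0, 5, 1], "aperture":0}, {"xyz":[0, 5, 1], "aperture":0}, {"aperture":0}, {"aperture":0}]' >/dev/null
python3 go.py 441.5 271.9 183
python3 - <<'E'
from h import *
s=capture("scene");t=capture("top")
f=lambda im,x,y,w,h:cv2.resize(im[y:y+h,x:x+w,::-1],(400,400),interpolation=cv2.INTER_CUBIC)
cv2.imwrite("pics/d5.png",np.hstack([f(s,160,140,70,70),f(t,150,190,80,80)]))
E
```

```text
t 8.75 tcp [447.9 275.6 183.5] z [ 0.001  0.001 -1.   ] yaw_y 8.0 F [ 0.6  0.3 -2.2] w 10.9 g 58.9 q [ 32.  18.  -1.  71.  -0. 114.]
t 9.25 tcp [466.6 278.  180. ] z [-0.001 -0.    -1.   ] yaw_y 8.0 F [-0.2  0.7 -0.9] w 11.1 g 58.9 q [ 31.  20.   1.  71.   0. 113.]
dtool now [ -2.6 -25.7  -3. ]
```

View pics/d5.png

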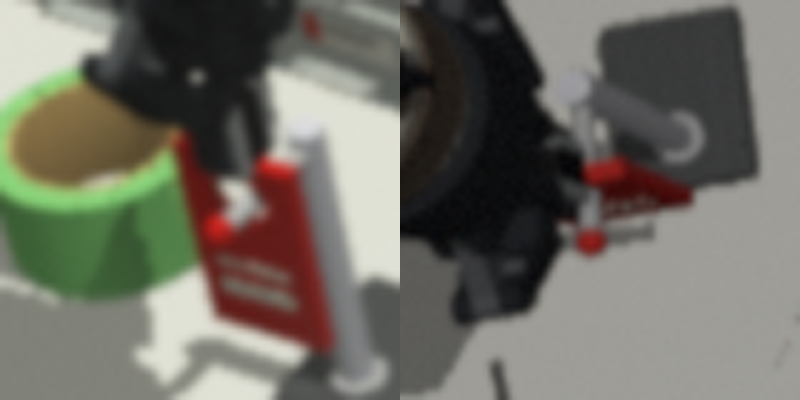

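Threaded: the ball shows in front of the plate at crop (217,230), and the peg passes through the eye. I'll lower it onto the peg now.

```bash
python3 -m inch '[{"xyz":[0, 0, 4], "aperture":0}, {"xyz":[0, 0, 3], "aperture":0}, {"aperture":0}, {"aperture":0}]' >/dev/null
python3 go.py
python3 -m inch '[{"xyz":[0, 0, 1], "aperture":0}, {"xyz":[0, 0, 1], "aperture":0}, {"aperture":0}, {"aperture":0}]' >/dev/null
python3 go.py
```

```text
t 9.68 tcp [466.3 277.9 173.1] z [-0. -0. -1.] yaw_y 8.0 F [-0.6  0.2 -0.4] w 11.0 g 59.1 q [ 31.  20.   1.  70.  -0. 113.]
t 10.02 tcp [466.7 277.9 172.5] z [ 0.001  0.    -1.   ] yaw_y 8.0 F [-1.6 -2.2  4.6] w 11.4 g 60.0 q [ 31.  20.   1.  70.  -0. 113.]
```

Resting on the peg (Fz rose). Next I release with a small opening and withdraw upward.

```bash
python3 -m inch '[{"aperture":16}, {"aperture":20}, {"aperture":26}, {"aperture":26}, {"aperture":26}]' >/dev/null
python3 go.py
python3 -m inch '[{"xyz":[0, 0, -5], "aperture":26}, {"xyz":[0, 0, -10], "aperture":26}, {"xyz":[0, 0, -20], "aperture":26}, {"xyz":[0, 0, -30], "aperture":26}, {"xyz":[0, 0, -30], "aperture":26}, {"xyz":[0, 0, -10], "aperture":26}, {"aperture":26}, {"aperture":26}]' >/dev/null
python3 go.py 471.5 42.5 230 98
python3 - <<'E'
from h import *
s=capture("scene");np.save("s4.npy",s);t=capture("top");np.save("t4.npy",t)
red=lambda h,S,v:((h<8)|(h>170))&(S>110)&(v>50)
r=blob(s,(185,155,235,215),red);print(r[0],r[1],cv2.boxPoints(cv2.minAreaRect(r[2])))
for X in [(475,278,158),(475,278,153-78)]:print(proj("scene",X))
r=blob(t,(170,200,225,245),red);print(r[0],r[1])
E
```

```text
t 10.43 tcp [466.4 278.2 171.1] z [-0. -0. -1.] yaw_y 8.0 F [ 0.   0.1 -0.3] w 26.0 g 0.0 q [ 31.  21.   0.  70.   0. 113.]
t 11.10 tcp [466.8 278.3 276.8] z [ 0.001  0.001 -1.   ] yaw_y 8.0 F [-0.1  0.4  1. ] w 25.9 g 0.0 q [ 31.  18.  13.  85.   0. 113.]
turn [  0.1   0.  -90. ]  dtool after turn [  28.1 -234.2   46.8]
dtool now [-234.2  -28.3   46.6]
[206.893186   186.15469613] [  8  13  28  37 543] [[191.82355 168.29411]
 [210.6471  163.58824]
 [220.6471  203.58824]
 [201.82355 208.29411]]
[205.2 172.8]
[211.1 197.6]
[198.51546392 226.37628866] [ 17  20  26  13 194]
```

Tag hangs free on the peg (red blob 193-221 x 168-205 px in the scene view, gripper clear, no force). On to the lid.

```bash
python3 -m inch '[{"rotvec":[0, 0, -7], "aperture":26}, {"rotvec":[0, 0, -7], "aperture":26}, {"rotvec":[0, 0, -7], "aperture":60}, {"rotvec":[0, 0, -7], "aperture":60}, {"rotvec":[0, 0, -7], "aperture":60}, {"rotvec":[0, 0, -7], "aperture":60}, {"rotvec":[0, 0, -7], "aperture":60}, {"rotvec":[0, 0, -7], "aperture":60}, {"rotvec":[0, 0, -7], "aperture":60}, {"rotvec":[0, 0, -7], "aperture":60}]' >/dev/null
python3 -m inch '[{"rotvec":[0, 0, -7], "aperture":60}, {"rotvec":[0, 0, -5], "aperture":60}, {"aperture":60}, {"aperture":60}]' >/dev/null
python3 go.py 471.5 42.5 200 90
```

```text
t 12.37 tcp [465.9 277.7 274.7] z [-0.003 -0.002 -1.   ] yaw_y 89.9 F [-0.2 -0.5 -0.4] w 59.8 g 0.0 q [31. 18. 13. 85. -0. 31.]
turn [-0.1 -0.2 -0.1]  dtool after turn [  -5.6 -235.2   74.7]
dtool now [  -6.3 -235.1   75.1]
```

```bash
python3 -m inch '[{"xyz":[0, -20, 0], "aperture":60}, {"xyz":[0, -30, 0], "aperture":60}, {"xyz":[-1, -35, 0], "aperture":60}, {"xyz":[-1, -35, 10], "aperture":60}, {"xyz":[-1, -35, 10], "aperture":60}, {"xyz":[-1, -35, 10], "aperture":60}, {"xyz":[-1, -30, 10], "aperture":60}, {"xyz":[-1, -15, 20], "aperture":60}, {"xyz":[0, 0, 15], "aperture":60}, {"aperture":60}]' >/dev/null
python3 -m inch '[{"aperture":60}, {"aperture":60}]' >/dev/null
python3 go.py 471.5 42.5 85 90
python3 - <<'E'
from h import *
s=capture("scene");t=capture("top")
print([ (r[0],r[1]) for r in [blob(s,(282,219,298,234),lambda h,S,v:v<60)]],proj("scene",(471.5,42.5,104)))
E
```

```text
t 13.37 tcp [472.9  43.5 201.9] z [ 0.001  0.    -1.   ] yaw_y 90.0 F [ 1.  -0.4  0.9] w 59.6 g 0.0 q [ 5. 12. -7. 71.  0.  5.]
turn [0. 0. 0.]  dtool after turn [  1.4  -1.  116.9]
dtool now [  1.4  -1.1 116.9]
[(array([289.09482759, 225.77586207]), array([  0,   1,  15,  12, 116], dtype=int32))] [288.9 226.1]
```

```bash
python3 -m inch '[{"xyz":[1, -1, 30], "aperture":60}, {"xyz":[0, 0, 30], "aperture":60}, {"xyz":[0, 0, 30], "aperture":60}, {"xyz":[0, 0, 20], "aperture":60}, {"xyz":[0, 0, 5], "aperture":60}, {"aperture":60}, {"aperture":60}]' >/dev/null
python3 go.py
python3 -m inch '[{"aperture":40}, {"aperture":32}, {"aperture":0}, {"aperture":0}, {"aperture":0}, {"aperture":0}, {"aperture":0}]' 40 >/dev/null
python3 go.py 471.5 42.5 85 90
```

```text
t 14.05 tcp [472.7  42.6  87.5] z [ 0.002  0.    -1.   ] yaw_y 90.1 F [-0.6  0.2  1. ] w 60.0 g 0.0 q [  5.  18. -18.  55.  -0.   5.]
t 14.63 tcp [472.9  42.8  87.5] z [ 0.003  0.001 -1.   ] yaw_y 90.1 F [0.2 3.2 6.3] w 27.2 g 43.6 q [  5.  18. -18.  55.   0.   5.]
turn [0.1 0.2 0.1]  dtool after turn [ 1.4 -0.3  2.5]
dtool now [ 1.4 -0.3  2.5]
```

Run:
```python
import numpy as np
th=[0,1.5,4,7,10,13,16,19,22,25,28,31,34,37,40,43,46,49,51,53,55,57,59,60.5]
a=np.radians(np.array(th)+2.86);P=np.c_[240.3*np.cos(a),-240.3*np.sin(a)]
for t,d,p in zip(th[1:],np.diff(P,axis=0),P[1:]-P[0]):print(t,d.round(1),"tcp",(472.9-p[0]).round(1),(87.5-p[1]).round(1))
```

```text
1.5 [-0.4 -6.3] tcp 473.3 93.8
4 [ -1.  -10.4] tcp 474.3 104.2
7 [ -1.8 -12.4] tcp 476.2 116.7
10 [ -2.5 -12.3] tcp 478.6 129.0
13 [ -3.1 -12.2] tcp 481.7 141.2
16 [ -3.8 -12. ] tcp 485.5 153.2
19 [ -4.4 -11.8] tcp 489.9 165.0
22 [ -5.  -11.5] tcp 494.9 176.5
25 [ -5.6 -11.3] tcp 500.5 187.8
28 [ -6.2 -11. ] tcp 506.6 198.8
31 [ -6.7 -10.6] tcp 513.4 209.4
34 [ -7.3 -10.3] tcp 520.6 219.7
37 [-7.8 -9.9] tcp 528.4 229.5
40 [-8.3 -9.4] tcp 536.8 239.0
43 [-8.8 -9. ] tcp 545.6 248.0
46 [-9.3 -8.5] tcp 554.8 256.5
49 [-9.7 -8. ] tcp 564.5 264.5
51 [-6.7 -5.1] tcp 571.2 269.6
53 [-6.9 -4.8] tcp 578.0 274.4
55 [-7.  -4.6] tcp 585.1 279.0
57 [-7.2 -4.3] tcp 592.2 283.3
59 [-7.3 -4.1] tcp 599.6 287.4
60.5 [-5.6 -2.9] tcp 605.2 290.3
```

```bash
python3 -m inch '[{"xyz":[-0.4, 0, -6.3], "aperture":0}, {"xyz":[-1, 0, -10.4], "aperture":0}, {"xyz":[-1.8, 0, -12.4], "aperture":0}, {"xyz":[-2.5, 0, -12.3], "aperture":0}, {"xyz":[-3.1, 0, -12.2], "aperture":0}, {"xyz":[-3.8, 0, -12], "aperture":0}, {"xyz":[-4.4, 0, -11.8], "aperture":0}, {"aperture":0}, {"aperture":0}]' >/dev/null
python3 go.py 489.9 42.8 165
```

```text
t 15.38 tcp [489.   43.  163.4] z [ 0.001  0.002 -1.   ] yaw_y 90.1 F [ 3.1  5.2 -3. ] w 27.2 g 41.5 q [ 5. 15. -8. 66.  0.  5.]
dtool now [-0.9 -0.2 -1.6]
```

```bash
python3 -m inch '[{"xyz":[-5.2, 0, -11.9], "aperture":0}, {"xyz":[-5.6, 0, -11.3], "aperture":0}, {"xyz":[-6.2, 0, -11], "aperture":0}, {"xyz":[-6.7, 0, -10.6], "aperture":0}, {"xyz":[-7.3, 0, -10.3], "aperture":0}, {"xyz":[-7.8, 0, -9.9], "aperture":0}, {"xyz":[-8.3, 0, -9.4], "aperture":0}, {"aperture":0}, {"aperture":0}]' >/dev/null
python3 go.py 536.8 42.8 239
```

```text
t 16.13 tcp [534.8  43.5 236.7] z [-0.003  0.002 -1.   ] yaw_y 90.1 F [-1.   6.2 -1.5] w 27.3 g 41.2 q [ 5. 18.  7. 79.  0.  4.]
dtool now [-2.  -0.7 -2.3]
```

```bash
python3 -m inch '[{"xyz":[-9.5, 0, -9.7], "aperture":0}, {"xyz":[-9.9, 0, -9], "aperture":0}, {"xyz":[-10, 0, -8.5], "aperture":0}, {"xyz":[-6.7, 0, -5.1], "aperture":0}, {"xyz":[-6.9, 0, -4.8], "aperture":0}, {"aperture":0}, {"aperture":0}]' >/dev/null
python3 go.py 578 42.8 274.4
python3 - <<'E'
from h import *
s=capture("scene");np.save("s5.npy",s);t=capture("top");np.save("t5.npy",t)
# where lid's front corners (190 from hinge, y +-94) would be for several angles, in scene
for th in (48,50,52,54,56):
    a=np.radians(th);print(th,[proj("scene",(711.5-192*np.cos(a),42.2+y,92+192*np.sin(a))) for y in(94,-94)],[proj("top",(711.5-192*np.cos(a),42.2+y,92+192*np.sin(a))) for y in(94,-94)])
lid=lambda h,S,v:(S<60)&(v>60)&(v<150)
cv2.imwrite("pics/e.png",np.hstack([s[:,:,::-1],t[:,:,::-1]]))
E
```

```text
t 16.72 tcp [577.6  44.  273.4] z [-0.004  0.003 -1.   ] yaw_y 90.1 F [-0.8  7.4 -0.9] w 27.2 g 43.8 q [ 4. 23. 19. 86.  0.  4.]
dtool now [-0.4 -1.2 -1.1]
48 [array([278., 141.]), array([350.5, 168.3])] [array([246.7, 159.4]), array([341.8, 155.3])]
50 [array([279.1, 138.3]), array([351.7, 165.4])] [array([246.2, 156.3]), array([341.8, 152.2])]
52 [array([280.3, 135.6]), array([352.9, 162.6])] [array([245.8, 153.1]), array([341.7, 149. ])]
54 [array([281.4, 132.9]), array([354.1, 159.7])] [array([245.4, 149.8]), array([341.7, 145.7])]
56 [array([282.7, 130.3]), array([355.4, 156.9])] [array([245. , 146.5]), array([341.6, 142.4])]
```

Run:
```python
from h import *
t=np.load("t5.npy").astype(int)
for c in (258,268,322,330):print(c,[(r,tuple(int(v) for v in t[r,c])) for r in range(138,164,2)])
```

```text
258 [(138, (142, 139, 127)), (140, (142, 139, 127)), (142, (142, 139, 127)), (144, (142, 139, 127)), (146, (142, 139, 127)), (148, (142, 139, 127)), (150, (143, 140, 127)), (152, (143, 139, 127)), (154, (142, 139, 127)), (156, (142, 139, 127)), (158, (142, 140, 127)), (160, (142, 140, 128)), (162, (142, 139, 127))]
268 [(138, (142, 139, 127)), (140, (142, 139, 127)), (142, (142, 139, 127)), (144, (142, 139, 127)), (146, (143, 140, 128)), (148, (142, 139, 127)), (150, (141, 139, 127)), (152, (142, 139, 126)), (154, (142, 139, 127)), (156, (143, 139, 127)), (158, (142, 139, 127)), (160, (142, 139, 126)), (162, (142, 139, 127))]
322 [(138, (145, 141, 129)), (140, (143, 141, 128)), (142, (145, 141, 129)), (144, (145, 142, 129)), (146, (145, 143, 131)), (148, (146, 143, 131)), (150, (147, 143, 131)), (152, (146, 143, 131)), (154, (146, 143, 131)), (156, (146, 143, 131)), (158, (148, 145, 133)), (160, (148, 144, 132)), (162, (148, 145, 133))]
330 [(138, (131, 128, 117)), (140, (133, 131, 119)), (142, (134, 131, 120)), (144, (135, 132, 120)), (146, (136, 134, 122)), (148, (136, 133, 121)), (150, (137, 134, 122)), (152, (138, 135, 124)), (154, (139, 136, 124)), (156, (139, 137, 124)), (158, (140, 137, 126)), (160, (141, 137, 126)), (162, (141, 139, 127))]
```

Run:
```python
from h import *
s=np.load("s5.npy");g=cv2.cvtColor(s,cv2.COLOR_RGB2GRAY)
for r in range(126,196,4):print(r,''.join('%4d'%v for v in g[r,264:376:4]))
```

```text
126   74  72 159 228 206 172 170 170 165  53  36  98 164  35  38  36  35  38  53  52  54  57  57  56  55  60  91 137
130   74  74 169 232 229 231 225 193 169  68  34  88 115  37  35  35  38  48  48  50  53  52  54  52  55  56  54  55
134   74 168 232 229 216 218 231 232 231  83  35  33  34  79  35  40  46  47  47  49  50  52  53  53  51  53  56  56
138  166 232 232 228 175  64  90 178 225 189  35  34  33  82  34  44  46  47  47  48  51  53  55  54  53  54  54  57
142  233 233 232 125  85  60  57  57  78 130 168 138  47  78  65 191  99  51  47  48  49  51  54  55  53  52  53  54
146  233 233 231  86  70 183 107  57  55  55  59  86 108  78 124 229 231 226 170  77  50  52  55  54  55  53  55  55
150  233 233 211 151 180 180 227 167  58  56  56  55  54  57  91 156 218 231 231 231 217 148  71  56  55  56  58  54
154  233 233 213 139 164 157 221 232 220  82  56  56  55  54  54  55  65 109 176 225 231 231 230 208 129  63  57  55
158  218 181 166 115 134 139 209 232 232 230 147  96  95  61  55  54  54  54  55  73 120 183 226 231 231 230 195 106
162  212 141 139 109 125 131 191 232 232 232 23
[... 305 characters left out ...]
74  233 233 234 233 233 233 233 233 158  45  45  44  46  46  47  47  48  47  48  47  48  52  75  74  79  83 146 231
178  233 234 234 233 233 232 217 142  46  45  44  43  46  48  48  47  46  47  47  48  48  49  50  51  55  69  82 146
182  233 233 233 224 180 147 110  47  45  45  45  44  47  49  47  47  47  48  48  48  48  50  50  51  53  53  66 145
186  229 182 148 143 142 123  48  48  46  46  46  48  57  56  53  48  47  47  48  48  49  50  51  52  52  54  64 158
190  143 143 142 142 127  56  48  48  47  46  48  57  57  55  57  56  54  50  49  48  49  50  52  52  53  72  62 171
194  143 143 142 135  55  57  48  48  47  47  58  58  51  55  57  57  56  56  57  53  51  51  51  52  67  62  62 193
```

Scene edge line gives a lid angle of about 53°, matching the kinematics. I continue slowly to about 61°.

```bash
python3 - <<'E'
import numpy as np
for t in (51,51.5,53,57,61,61.5):
    a=np.radians(t+2.86);print(t,(472.9+240.3*(np.cos(np.radians(2.86))-np.cos(a))).round(1),(87.5+240.3*(np.sin(a)-np.sin(np.radians(2.86)))).round(1))
E
python3 -m inch '[{"xyz":[-3.8, 0, -2.8], "aperture":0}, {"xyz":[-3.9, 0, -2.7], "aperture":0}, {"xyz":[-3.6, 0, -2.3], "aperture":0}, {"xyz":[-3.6, 0, -2.2], "aperture":0}, {"xyz":[-3.7, 0, -2.1], "aperture":0}, {"xyz":[-3.7, 0, -2], "aperture":0}, {"aperture":0}, {"aperture":0}]' >/dev/null
python3 go.py 607.1 43 291.3
```

```text
51 571.2 269.6
51.5 572.9 270.8
53 578.0 274.4
57 592.2 283.3
61 607.0 291.2
61.5 608.9 292.1
t 17.48 tcp [599.8  44.2 286.8] z [-0.005  0.003 -1.   ] yaw_y 90.1 F [ 0.2  6.5 -3. ] w 27.1 g 43.4 q [ 4. 25. 25. 90.  0.  4.]
dtool now [-7.2 -1.2 -4.6]
```

```bash
python3 -m inch '[{"xyz":[-3.7, 0, -2.3], "aperture":0}, {"xyz":[-4, 0, -2.4], "aperture":0}, {"xyz":[-2, 0, -1], "aperture":0}, {"aperture":0}, {"aperture":0}, {"aperture":0}]' >/dev/null
python3 go.py 607.1 43 291.3
python3 - <<'E'
from h import *
s=capture("scene");g=cv2.cvtColor(s,cv2.COLOR_RGB2GRAY)
print("front edge row at cols",{c:[int(v) for v in g[134:156,c]] for c in(328,336)})
for th in (56,58,60,62,64):
    a=np.radians(th);L,R=[proj("scene",(711.5-192*np.cos(a),42.2+y,92+192*np.sin(a))) for y in(94,-94)]
    print(th,[(c,round(float(np.interp(c,[L[0],R[0]],[L[1],R[1]])),1)) for c in(328,336)])
E
```

```text
t 17.98 tcp [609.4  44.3 291.7] z [-0.006  0.003 -1.   ] yaw_y 90.1 F [ 1.2  8.5 -5.6] w 27.3 g 43.0 q [ 4. 27. 28. 91.  0.  4.]
dtool now [ 2.3 -1.3  0.4]
front edge row at cols {328: [45, 50, 58, 73, 92, 103, 89, 67, 55, 55, 55, 55, 55, 56, 56, 56, 56, 55, 56, 56, 57, 57], 336: [46, 46, 46, 46, 46, 49, 64, 90, 98, 82, 63, 55, 54, 54, 55, 56, 55, 55, 55, 55, 56, 56]}
56 [(328, 146.9), (336, 149.8)]
58 [(328, 143.7), (336, 146.6)]
60 [(328, 140.6), (336, 143.5)]
62 [(328, 137.5), (336, 140.4)]
64 [(328, 134.5), (336, 137.3)]
```

Lid at about 61° (edge at rows 139 and 142). I'll ease it back to 51°.

```bash
python3 -m inch '[{"xyz":[2, 0, 0.9], "aperture":0}, {"xyz":[3.5, 0, 1.7], "aperture":0}, {"xyz":[3.6, 0, 1.9], "aperture":0}, {"xyz":[3.7, 0, 2.1], "aperture":0}, {"xyz":[3.7, 0, 2.2], "aperture":0}, {"xyz":[3.6, 0, 2.2], "aperture":0}, {"aperture":0}, {"aperture":0}]' >/dev/null
python3 go.py 571.2 44 269.6
```

```text
t 18.70 tcp [590.7  44.1 282.1] z [-0.001  0.003 -1.   ] yaw_y 90.1 F [ 3.4  7.7 -4. ] w 26.8 g 43.1 q [ 4. 24. 22. 88.  0.  4.]
dtool now [19.4 -0.1 12.5]
```

```bash
python3 -m inch '[{"xyz":[3.3, 0, 2], "aperture":0}, {"xyz":[3.4, 0, 2.1], "aperture":0}, {"xyz":[3.4, 0, 2.2], "aperture":0}, {"xyz":[3.3, 0, 2.2], "aperture":0}, {"xyz":[3.2, 0, 2.2], "aperture":0}, {"xyz":[1.8, 0, 1.3], "aperture":0}, {"aperture":0}, {"aperture":0}, {"aperture":0}]' >/dev/null
python3 go.py 571.2 44 269.6
python3 - <<'E'
from h import *
s=capture("scene");g=cv2.cvtColor(s,cv2.COLOR_RGB2GRAY)
print({c:[int(v) for v in g[144:164,c]] for c in(328,336)})
for th in (48,50,52,54):
    a=np.radians(th);L,R=[proj("scene",(711.5-192*np.cos(a),42.2+y,92+192*np.sin(a))) for y in(94,-94)]
    print(th,[(c,round(float(np.interp(c,[L[0],R[0]],[L[1],R[1]])),1)) for c in(328,336)])
red=lambda h,S,v:((h<8)|(h>170))&(S>110)&(v>50)
r=blob(s,(185,155,235,215),red);print("tag",r[0],r[1])
E
```

```text
t 19.45 tcp [572.4  43.9 270.7] z [-0.     0.003 -1.   ] yaw_y 90.1 F [ 2.3  6.7 -1.5] w 27.3 g 43.2 q [ 4. 22. 17. 85.  0.  4.]
dtool now [1.2 0.1 1.1]
{328: [216, 229, 231, 231, 231, 231, 231, 229, 219, 183, 135, 96, 69, 57, 54, 54, 54, 55, 58, 72], 336: [57, 100, 170, 217, 229, 231, 231, 231, 231, 231, 229, 216, 182, 135, 93, 66, 55, 54, 54, 54]}
48 [(328, 159.8), (336, 162.8)]
50 [(328, 156.6), (336, 159.5)]
52 [(328, 153.3), (336, 156.3)]
54 [(328, 150.1), (336, 153.0)]
tag [208.09913043 186.17391304] [  7  13  32  36 575]
```

Lid at about 51.4° by camera and 51.3° by arm pose, and the tag is still on the peg. I'll hold a moment, check it's still, and hand in.

```bash
python3 -m inch '[{"xyz":[0.3, 0, 0.2], "aperture":0}, {"aperture":0}, {"aperture":0}, {"aperture":0}, {"aperture":0}, {"aperture":0}, {"aperture":0}]' >/dev/null
python3 go.py 571.2 44 269.6; python3 -c "from cell import bot;print(bot.finish_job())"
```

```text
t 20.08 tcp [572.2  43.9 270.5] z [-0.     0.003 -1.   ] yaw_y 90.1 F [ 2.9  6.7 -1.5] w 27.6 g 43.2 q [ 4. 22. 17. 85.  0.  4.]
dtool now [1.  0.1 0.9]
the job is handed in; nothing more can be done
None
```

The job is handed in at about 20 s: the large red tag hangs free on the peg, and the lid was raised to about 61°, eased back and is held by its knob at about 51°.

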